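Free the rusted bolt of the paint cupboard

ROBOT

A 6-joint arm with a two-finger parallel gripper is mounted at the origin on the work surface. World frame = base frame: x ahead of the robot, y to its left, z up, the work surface at z = 0. Lengths are in mm, angles in rad, forces in N, time in s.
With the tool pointing down it reaches from about 350 to 775 mm from the base axis. Payload 7.3 kg.
Tool frame: the origin (TCP) lies on the centre line of the jaws, within the pads' length; the fingertips stand 22 mm ahead of it and the grasp point (between the pads) lies 3 mm ahead of it; z points along the fingers, y is the direction in which the jaws open and shut (so a half turn about z gives the same grasp; the last joint's range is limited). The gripper opens to 92 mm and grips with 3 to 60 N. Pads are 19 mm wide; open, the fingers measure 130 mm over their backs; the gripper's body (75 mm by 190 mm) begins 47 mm behind the grasp point.
Start: joints at [-1.263, 0.342, 1.524, -0, 1.275, -0.146], TCP at [230.175, -471.871, 248.741] pointing down, gripper open.
Joint ranges: [-2.53, 2.53], [-0.77, 2.02], [0.04, 2.7], [-1, 4.14], [0.28, 2.66], [-3.11, 3.11]. Speed limits (rad/s): [2.57, 2.57, 3.14, 3.14, 3.14, 3.14].

INTERFACE

Orientations are given as [roll, pitch, yaw] about the fixed x, y, z axes, in that order (R = Rz(yaw) Ry(pitch) Rx(roll)).
In Python, from plant import bot gives the robot as it stands.
- The arm moves only by the tool play_rows, never from a script. Its argument "moves" is one flat list of numbers, 5 for each row, row after row: the closure in counts, from 0 (fully open) to 255 (shut), then the shift along the tool's x, y, z in mm, then the turn about the tool's z in degrees. A call has 1 to 8 rows; each row is the pose to reach, as a shift and turn from the pose commanded when the call began, along the tool's axes at that moment; what a row does not reach only later rows make up. A row lasts 1/12 s, in which the tool goes at most 41.7 mm and 7.16 degrees, less where a joint would pass 70% of its speed; a pose out of reach is approached as far as the arm can. A call with a gripper value outside its range is refused whole. The fingers move at their own pace and stop on an object; the grip force is fixed at half the most. Time passes only in rows, so rows that repeat a pose let the fingers close. It gives the time, the measured TCP pose, the force and the opening at its end, in the units of the state.
- bot.get_obs(): the state, without advancing time (a new reading comes with each control period).
- bot.capture(name): name is "scene" or "top" or "wrist"; returns a dict with "color" (420x560x3 uint8, red, green, blue), "fx", "fy", "cx", "cy" (pixels), "k1" (the pictures are not rectified: a ray, as slopes to the right and down, at radius r is drawn at 1 + k1 r^2 times it, then the intrinsics apply), "world_to_cam" (4x4, takes a point from world to camera coordinates); the wrist camera has in their place "T_tool_cam" (4x4, takes a point from camera to tool coordinates, whose origin is the TCP and whose axes are the flange's). Camera axes: x right, y down, z forward; pixel columns grow to the right and rows downward; lengths in mm; the calibration is good to about 2 mm. A picture is of the moment at which its call begins: read the wrist's pose just before it. There is no depth.
- bot.close_job(): hands the job in, once; it reports no verdict.
The state is a dict: "time": time; "joint_positions": joint angles; "dq": joint speeds; "tau": joint torques, N m; "tool_pos": TCP position; "tcp_rot": TCP orientation; "contact_force": force on the tool from outside, world axes, zero at the start; "moment": the same for the moment, N m; "grip_width": finger opening in mm.
Only numpy, scipy, OpenCV 4.12 (cv2) and the standard library are available. Lean on these libraries where they do the work, as an engineer would, in place of code of your own. Each camera call takes 0.05 s, during which the arm holds its last target.

TASK

The slide bolt on the door of the steel paint cupboard has rusted up: it moves a little way, then jams. Work it with short back-and-forth strokes until it runs, draw it fully back, then swing the door wide open, about square to the cupboard, and leave it standing there. Do not shove or knock over the tin and the spray can beside the cupboard or the dish on top of it.

Things in the scene. Friction and masses are not known exactly. Their poses are not given: they have to be found in the camera images.
- cupboard: Grey painted sheet-steel bench cupboard, screwed down, 200 deep (x), 360 wide (y), 250 high; origin at the centre of its underside, z up. Its front looks along its -x, 100 mm from the origin. The one door is hinged on the left as one faces it (the cupboard's +y) and carries a rusty slide bolt; the right-hand jamb has the bolt's keeper.
- canopy_edge (a point): Middle of the front edge of the cupboard's top sheet, a canopy that stands 35 mm out beyond the front over the whole width, 250 mm above the bench; its folded edge hangs down to 232 mm. It keeps a gripper from reaching the bolt's handle from straight above: lean the gripper 25 to 50 degrees out from the front. Axes as the cupboard's.
- bolt_handle (a point): Middle of the bolt's rusty handle: a round knob, 24 mm diameter, 36 long, its axis straight out of the door; its middle is 50 mm in front of the door's face (it spans 30 to 66 mm), 165 mm above the bench. Axes as the cupboard's (-x out of the door, +y the way the bolt is drawn), turning with the door. Staples 31 mm high off the door's face stand 60 mm right and 87 mm left of it.
- bolt (a joint): Travel of the bolt (16 mm rod, level): 0 home, 0.060 m fully drawn (towards the cupboard's +y). Locks the door below about 0.025. Drags with 5 N. Drawn, it jams solid, first 14 to 23 mm from home; force does not help. Pushed back some 14 mm until it stops hard (it may catch on the way), it then draws 10 mm further than before. After three jams, each worked back 14 mm, it runs to its end stop.
- door (a joint): Opening of the door in rad: 0 shut, 1.57 square to the cupboard, stop at 1.75. Opens towards the cupboard's -x. Its stiff hinge (0.35 N m) keeps it where it is left.
- door_hinge (a point): On the vertical hinge axis at the handle's height (165 mm), 150 mm to the cupboard's +y and 100 mm to its -x. The axis lies in the plane of the door's face. The door is 292 mm wide from here, 16 thick, top edge 224 mm above the bench; along the door the handle is 205 mm from here with the bolt home, 145 mm with it drawn.
- door_edge (a point): Top corner of the door's free (right-hand) edge, mid-thickness, 224 mm above the bench; turns with the door.
- paint_tin: Closed paint tin, 100 diameter, 120 high, standing loose to the right of the cupboard; origin at the centre of its underside. A bystander.
- spray_can: Bare aluminium spray can with a grey cap, 62 diameter, 185 high, standing loose to the right of the cupboard; origin at the centre of its underside. A bystander.
- dish: Spun steel dish, 130 diameter, 45 high, standing loose on top of the cupboard; origin at the centre of its underside. A bystander.

How it is judged (in metres and radians):
On the way, in this order (a step that is already met when the one before it is completed fails the run):
1. the bolt is worked free and drawn fully back, with the door still closed or nearly so (value of joint bolt above 0.054 m and value of joint door below 0.5 rad), for 0.2 s.
2. the door is swung wide open (value of joint door above 1.15 rad), for 0.2 s.
At the end, for the whole second after the job is handed in: The bolt is drawn back (at least 50 of its 60 mm; it was at 54 or more before the door was opened), and the door stands still, open at least 1.15 rad (66 degrees) (value of joint bolt above 0.05 m and value of joint door above 1.15 rad and velocity of joint door between -0.05 and 0.05 rad/s); the robot touches nothing.
It fails at once if a bystander is shoved more than 40 mm or knocked over (distance of any of paint_tin, spray_can, dish from where it was at the start of the episode above 0.04 m or angle between any of paint_tin, spray_can, dish's own z axis and vertical above 0.5 rad).
It also fails if it takes over 51 s, if anything falls off the work surface, if the arm or the gripper's body presses on something with over 40 N, if the wrist force passes 120 N, or if a joint passes its speed limit or range.

## Working session

There is one attempt and no reset: what is moved stays moved. The work goes in short steps, Python scripts to look and compute and a tool call to move; the robot and the scene stay as the last step left them, time stands still between calls to the robot, and variables do not carry over. Pictures are saved under pics/ and viewed, and the job is handed in when it is done.

Besides the shell and the picture viewer there is one more tool, called after "Emit:" in YAML: its name, and indented under it one key for each argument. play_rows: Moves the arm, as the interface text tells. Its arguments: {"type":"object","properties":{"moves":{"type":"array","items":{"type":"number"}}},"required":["moves"]}

```bash
ls; mkdir -p pics
python3 - <<'E'
from plant import bot
import cv2
print(bot.get_obs())
for n in("scene","top","wrist"):
    c=bot.capture(n); cv2.imwrite(f"pics/{n}0.png",c["color"][:,:,::-1])
    print(n,{k:(v.round(3).tolist() if hasattr(v,'round') and hasattr(v,'tolist') else v) for k,v in c.items() if k!="color"})
E
```

```text
pics
{'time': 0.0, 'joint_positions': array([-1.26298201e+00,  3.42719163e-01,  1.52504686e+00,  1.08715371e-05,
        1.27537885e+00, -1.45966304e-01]), 'dq': array([-1.01319902e-03,  7.11237874e-08, -6.55357277e-04, -4.43556691e-04,
        1.51672175e-03, -2.95280551e-04]), 'tau': array([ 1.03851903e-04, -4.31238484e+01, -2.44222856e+01,  7.16771325e-02,
        5.57654025e-02, -1.25732709e-04]), 'tool_pos': array([ 230.06450052, -471.4820532 ,  248.03636506]), 'tcp_rot': array([-3.14005846e+00, -2.36052629e-04,  4.53777271e-01]), 'contact_force': array([-0.21069496, -0.97524033,  1.29649624]), 'moment': array([ 0.02858715, -0.00626811, -0.06986054]), 'grip_width': 91.68700441048743}
scene {'fx': 434.52505541810666, 'fy': 434.52505541810666, 'cx': 275.65793302854536, 'cy': 217.345675790971, 'k1': 0.039487467214032825, 'world_to_cam': [[-1.0, 0.002, 0.011, 593.992], [-0.004, 0.859, -0.512, 206.537], [-0.011, -0.512, -0.859, 1074.905], [0.0, 0.0, 0.0, 1.0]]}
top {'fx': 436.2017858818467, 'fy': 436.2017858818467, 'cx': 285.1858890573937, 'cy': 198.94708489371757, 'k1': 0.02357630121958754, 'world_to_cam': [[0.016, -1.0, 0.009, -160.814], [-0.986, -0.017, -0.166, 590.109], [0.166, -0.006, -0.986, 1032.813], [0.0, 0.0, 0.0, 1.0]]}
wrist {'fx': 338.0964898010025, 'fy': 338.0964898010025, 'cx': 280.0120535592102, 'cy': 207.68043738721136, 'k1': -0.012034691188950904, 'T_tool_cam': [[0.0, -0.961, -0.277, 74.87], [1.0, 0.0, 0.001, 0.019], [-0.001, -0.277, 0.961, -135.796], [0.0, 0.0, 0.0, 1.0]]}
```

View pics/scene0.png

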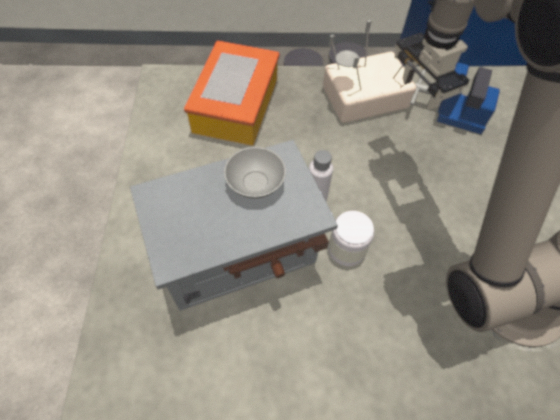

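View pics/top0.png

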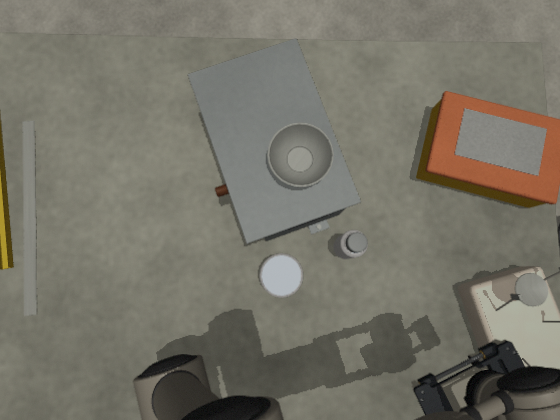

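View pics/wrist0.png

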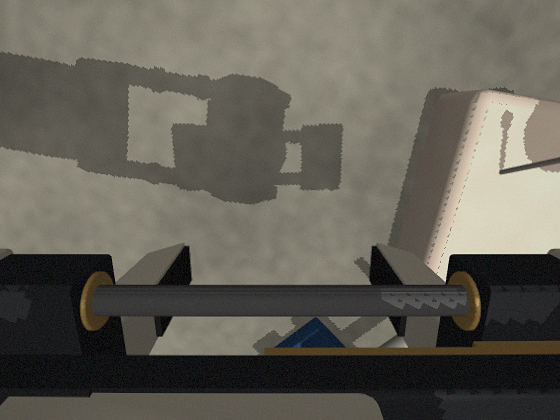

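```bash
cat > h.py <<'E'
import numpy as np, cv2
from scipy.spatial.transform import Rotation as Rn
from plant import bot
def ray(c,uv,T=None):
    K=np.array([[c["fx"],0,c["cx"]],[0,c["fy"],c["cy"]],[0,0,1]])
    p=cv2.undistortPoints(np.array([[uv]],float),K,np.array([c["k1"],0,0,0,0.]))[0,0]
    d=np.array([p[0],p[1],1.])
    W=np.linalg.inv(np.array(c["world_to_cam"])) if T is None else T
    return W[:3,3],W[:3,:3]@d
def onz(c,uv,z):
    o,d=ray(c,uv); return o+d*(z-o[2])/d[2]
def tri(r1,r2):
    (o1,d1),(o2,d2)=r1,r2
    A=np.c_[d1,-d2]; s=np.linalg.lstsq(A,o2-o1,rcond=None)[0]
    a=o1+d1*s[0]; b=o2+d2*s[1]; return (a+b)/2,np.linalg.norm(a-b)
E
python3 - <<'E'
from h import *
t=bot.capture("top"); s=bot.capture("scene")
np.set_printoptions(precision=1,suppress=True)
T=[onz(t,p,250) for p in[(189,75),(297,40),(359,203),(246,242)]]
print("top",T,[np.linalg.norm(T[i]-T[(i+1)%4]) for i in range(4)])
S=[onz(s,p,250) for p in[(157,272),(132,193),(297,148),(333,219)]]
print("scene",S,[np.linalg.norm(S[i]-S[(i+1)%4]) for i in range(4)])
print(onz(t,(221,190),165),onz(s,(279,269),165))
print(tri(ray(t,(217,191)),ray(s,(281,273))))
print("tin",onz(t,(281,275),120),"can",onz(t,(356,242),185),"dish",onz(t,(301,155),295))
for n,c,b in(("scene",s,(130,130,260,200)),("top",t,(180,30,190,225))):
    x,y,w,h=b; im=c["color"][y:y+h,x:x+w,::-1]; cv2.imwrite(f"pics/{n}z.png",cv2.resize(im,None,fx=2.6,fy=2.6,interpolation=cv2.INTER_CUBIC))
E
```

```text
top [array([820.4,  56.9, 250. ]), array([ 904.7, -169.8,  250. ]), array([ 553.3, -298.8,  250. ]), array([471.2, -73.6, 250. ])] [np.float64(241.8860998473545), np.float64(374.3266888438109), np.float64(239.69970770509877), np.float64(372.79610916304154)]
scene [array([823.8,  34.2, 250. ]), array([ 901.3, -147.3,  250. ]), array([ 547.5, -273.3,  250. ]), array([478.2, -85.2, 250. ])] [np.float64(197.27171403996334), np.float64(375.58112588196894), np.float64(200.5476754244302), np.float64(365.6409232209265)]
[591.   -7.8 165. ] [588.7 -10.4 165. ]
(array([586.1,   0.7, 170.4]), np.float64(3.0868277742417853))
tin [ 407.1 -144.   120. ] can [ 479.4 -302.9  185. ] dish [ 638.7 -179.1  295. ]
```

View pics/scenez.png

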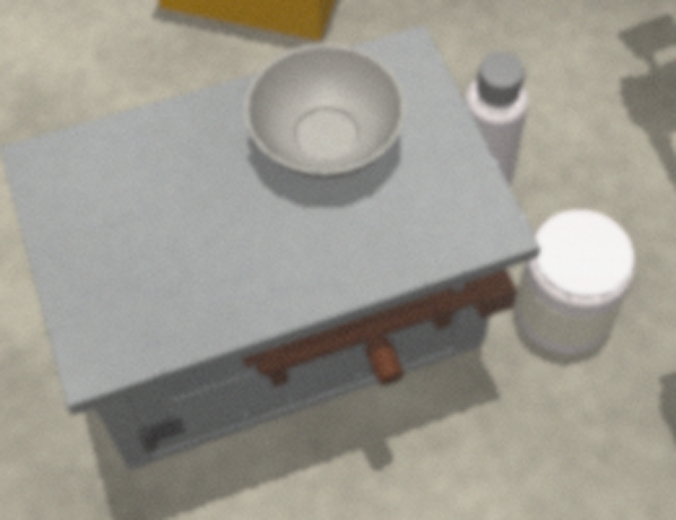

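View pics/topz.png

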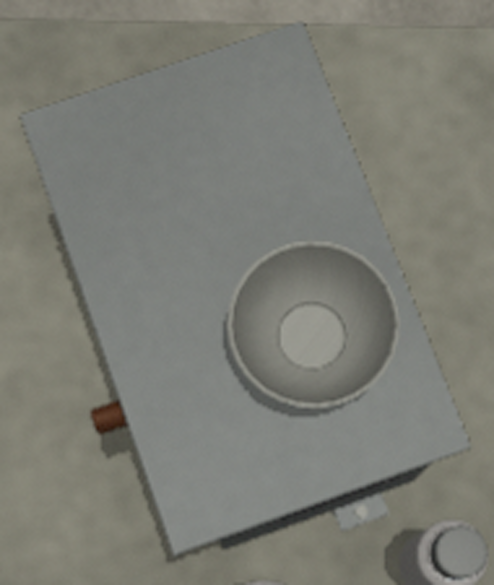

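Run:
```python
from h import *
t=bot.capture("top"); s=bot.capture("scene")
np.set_printoptions(precision=1,suppress=True)
Pt=[(188.5,75),(296,38.8),(360.8,201),(246,244)]
Ps=[(157.7,286.9),(131.5,187.7),(293.5,140.4),(336.5,227.3)]
for c,P in((t,Pt),(s,Ps)):
    T=[onz(c,p,250) for p in P]; print(T,[np.linalg.norm(T[i]-T[(i+1)%4]) for i in range(4)])
T=[]
for a,b in zip(Pt,Ps):
    r=tri(ray(t,a),ray(s,b)); print(r); T.append(r[0])
e=T[0]-T[3]; th=np.arctan2(e[1],e[0]); print("ydir deg",np.degrees(th), np.degrees(np.arctan2(*(T[1]-T[2])[[1,0]])))
front=(T[0]+T[3])/2; print("canopy mid",front)
yd=np.array([np.cos(th),np.sin(th),0]); xd=np.array([np.sin(th),-np.cos(th),0])
print("knobmid pred",front-135*-0*xd+35*xd-50*xd+yd*(150-205))
print("hinge pred",front+35*xd+150*yd)
# knob tip, two views
print(tri(ray(t,(216.5,191.5)),ray(s,(130+388/2.6,130+377/2.6))))
```

```text
[array([820.4,  57.9, 250. ]), array([ 907.4, -167.7,  250. ]), array([ 557.4, -302.5,  250. ]), array([467.2, -73.7, 250. ])] [np.float64(241.80367137062166), np.float64(375.04943421276715), np.float64(245.9002066416048), np.float64(376.88129527111323)]
[array([818.3,  64.4, 250. ]), array([ 904.6, -160.9,  250. ]), array([ 555. , -295.8,  250. ]), array([472.4, -65.5, 250. ])] [np.float64(241.224196850009), np.float64(374.7410596563392), np.float64(244.72040094833488), np.float64(369.4570908896026)]
(array([822.4,  60.3, 241.5]), np.float64(3.591606611866137))
(array([ 909.7, -167.4,  242.2]), np.float64(3.9085638912349085))
(array([ 556.5, -303. ,  242.9]), np.float64(4.311609877682833))
(array([469.1, -73. , 236.1]), np.float64(2.0707391250089526))
ydir deg 20.657341101552415 21.012078234290666
canopy mid [645.7  -6.4 238.8]
knobmid pred [589.  -11.7 238.8]
hinge pred [798.5  13.8 238.8]
(array([588.1,   2.4, 162.3]), np.float64(0.36609276814486835))
```

Emit:
play_rows:
  moves: [0,0,0,-40,0,0,0,0,-80,0,0,0,0,-120,0,0,0,40,-160,0,0,0,80,-160,0,0,0,120,-160,0,0,0,160,-160,0,0,0,200,-160,0]

```text
time: 1.02
tool_pos: [311.0, -637.8, 409.0]
tcp_rot: [3.141, -0.0, 0.454]
contact_force: [-0.6, -1.4, 0.0]
grip_width: 91.8
```

Run:
```python
from h import *
o=bot.get_obs(); print({k:np.round(o[k],3) for k in("time","joint_positions","tool_pos","tcp_rot","contact_force","moment")})
```

```text
{'time': np.float64(1.017), 'joint_positions': array([-1.225,  0.73 ,  0.441,  0.   ,  1.97 , -0.108]), 'tool_pos': array([ 310.99 , -637.794,  408.983]), 'tcp_rot': array([ 3.141, -0.   ,  0.454]), 'contact_force': array([-0.579, -1.45 ,  0.015]), 'moment': array([-0.05 , -0.058,  0.011])}
```

Emit:
play_rows:
  moves: [0,0,40,0,0,0,0,80,0,0,0,0,120,0,0,0,0,120,0,0]

```text
time: 1.35
tool_pos: [338.6, -694.9, 374.1]
tcp_rot: [3.126, -0.001, 0.454]
contact_force: [-0.3, -0.8, -1.8]
grip_width: 92.1
```

Run:
```python
from h import *
o=bot.get_obs(); print({k:np.round(o[k],3) for k in("time","joint_positions","tool_pos","tcp_rot","contact_force","moment")})
```

```text
{'time': np.float64(1.35), 'joint_positions': array([-1.218,  0.971,  0.041,  0.003,  2.113, -0.099]), 'tool_pos': array([ 338.605, -694.934,  374.103]), 'tcp_rot': array([ 3.126e+00, -1.000e-03,  4.540e-01]), 'contact_force': array([-0.292, -0.772, -1.837]), 'moment': array([ 0.031, -0.032,  0.056])}
```

Emit:
play_rows:
  moves: [0,0,30,-30,0,0,0,60,-60,0,0,0,90,-90,0,0,0,120,-120,0,0,0,150,-150,0,0,0,180,-180,0]

```text
time: 1.85
tool_pos: [332.3, -681.6, 420.5]
tcp_rot: [3.08, 0.0, 0.454]
contact_force: [-0.2, 0.3, 0.1]
grip_width: 91.9
```

```bash
cat > o.py <<'E'
from h import *
o=bot.get_obs(); print({k:np.round(o[k],3).tolist() for k in("time","joint_positions","tool_pos","tcp_rot","contact_force","grip_width")})
print("toolR",Rn.from_euler("xyz",o["tcp_rot"]).as_matrix().round(3).tolist())
E
python3 o.py
```

```text
{'time': 1.85, 'joint_positions': [-1.22, 0.912, 0.036, 0.007, 2.131, -0.1], 'tool_pos': [332.291, -681.611, 420.521], 'tcp_rot': [3.08, 0.0, 0.454], 'contact_force': [-0.196, 0.254, 0.096], 'grip_width': 91.881}
toolR [[0.899, 0.438, 0.027], [0.438, -0.897, -0.056], [-0.0, 0.062, -0.998]]
```

Emit:
play_rows:
  moves: [0,0,-40,0,0,0,0,-40,0,0]

```text
time: 2.02
tool_pos: [318.4, -654.8, 415.8]
tcp_rot: [3.081, 0.0, 0.453]
contact_force: [-0.1, -1.3, 0.4]
grip_width: 91.8
```

```bash
python3 o.py
```

```text
{'time': 2.017, 'joint_positions': [-1.226, 0.74, 0.405, 0.007, 1.937, -0.106], 'tool_pos': [318.416, -654.807, 415.822], 'tcp_rot': [3.081, 0.0, 0.453], 'contact_force': [-0.131, -1.269, 0.43], 'grip_width': 91.777}
toolR [[0.899, 0.437, 0.026], [0.438, -0.897, -0.054], [-0.0, 0.06, -0.998]]
```

Emit:
play_rows:
  moves: [0,0,1600,-1200,0,0,0,1600,-1200,0,0,0,1600,-1200,0,0,0,1600,-1200,0,0,0,1600,-1200,0]

```text
time: 2.43
tool_pos: [326.7, -671.2, 451.3]
tcp_rot: [3.049, 0.001, 0.454]
contact_force: [-0.8, 0.1, 0.5]
grip_width: 91.6
```

```bash
python3 o.py
```

```text
{'time': 2.433, 'joint_positions': [-1.224, 0.871, 0.036, 0.011, 2.142, -0.101], 'tool_pos': [326.704, -671.217, 451.32], 'tcp_rot': [3.049, 0.001, 0.454], 'contact_force': [-0.845, 0.139, 0.547], 'grip_width': 91.571}
toolR [[0.899, 0.437, 0.04], [0.438, -0.895, -0.084], [-0.001, 0.093, -0.996]]
```

Emit:
play_rows:
  moves: [0,0,1600,-1000,0,0,0,1600,-1000,0,0,0,1600,-1000,0,0,0,1600,-1000,0,0,0,1600,-1000,0,0,0,1600,-1000,0,0,0,1600,-1000,0,0,0,1600,-1000,0]

```text
time: 3.1
tool_pos: [328.5, -674.6, 457.1]
tcp_rot: [3.023, 0.0, 0.454]
contact_force: [-0.1, 0.0, -0.3]
grip_width: 91.7
```

```bash
python3 o.py
```

```text
{'time': 3.1, 'joint_positions': [-1.225, 0.864, 0.036, 0.015, 2.124, -0.099], 'tool_pos': [328.538, -674.603, 457.065], 'tcp_rot': [3.023, 0.0, 0.454], 'contact_force': [-0.077, 0.011, -0.253], 'grip_width': 91.674}
toolR [[0.899, 0.435, 0.052], [0.438, -0.892, -0.106], [-0.0, 0.118, -0.993]]
```

Emit:
play_rows:
  moves: [0,150,-231,-10,-57,0,150,-231,-10,-57,0,150,-231,-10,-57,0,150,-231,-10,-57,0,150,-231,-10,-57,0,150,-231,-10,-57,0,150,-231,-10,-57,0,150,-231,-10,-57]

```text
time: 3.77
tool_pos: [362.3, -398.2, 440.5]
tcp_rot: [3.065, 0.091, 1.332]
contact_force: [0.4, -0.6, 1.3]
grip_width: 92.0
```

```bash
cat > go.py <<'E'
# usage: go.py x y z -> remaining shift in tool axes from measured pose
import sys
from h import *
o=bot.get_obs(); R=Rn.from_euler("xyz",o["tcp_rot"]).as_matrix()
print({k:np.round(o[k],3).tolist() for k in("time","joint_positions","tool_pos","contact_force","grip_width")})
print("z",R[:,2].round(3),"y",R[:,1].round(3),"x",R[:,0].round(3))
xd=np.array([.355,-.935,0]);yd=np.array([.935,.355,0])
print("lean deg",np.degrees(np.arctan2(R[:,2]@xd,-R[2,2])).round(1),"side",np.degrees(np.arctan2(R[:,2]@yd,-R[2,2])).round(1))
zt=R[:,2]; yp=yd-(yd@zt)*zt; yp/=np.linalg.norm(yp)
print("turn to y||yd",np.degrees(np.arctan2(-(yp@R[:,0]),yp@R[:,1])).round(1))
if len(sys.argv)>3:
    d=np.array([float(a) for a in sys.argv[1:4]])-o["tool_pos"]; print("shift tool",(R.T@d).round(1),"dist",np.linalg.norm(d).round(1))
E
python3 go.py 400 150 350
```

```text
{'time': 3.767, 'joint_positions': [-0.966, 0.233, 1.166, -0.017, 1.625, -0.732], 'tool_pos': [362.251, -398.243, 440.527], 'contact_force': [0.446, -0.617, 1.33], 'grip_width': 91.995}
z [ 0.053 -0.106 -0.993] y [ 0.97  -0.229  0.076] x [ 0.236  0.968 -0.091]
lean deg 6.8 side 0.7
turn to y||yd -34.3
shift tool [547.6 -95.9  33.5] dist 556.9
```

Emit:
play_rows:
  moves: [0,320,-56,20,-60,0,320,-56,20,-60,0,320,-56,20,-60,0,320,-56,20,-60,0,320,-56,20,-60,0,320,-56,20,-60,0,320,-56,20,-60,0,320,-56,20,-60]

```text
time: 4.43
tool_pos: [386.3, -78.8, 387.1]
tcp_rot: [-3.107, 0.113, 2.337]
contact_force: [0.6, -0.4, 0.0]
grip_width: 91.5
```

```bash
python3 go.py 400 150 350
```

```text
{'time': 4.433, 'joint_positions': [-0.334, -0.027, 1.602, -0.083, 1.482, -1.094], 'tool_pos': [386.267, -78.843, 387.08], 'contact_force': [0.579, -0.416, 0.048], 'grip_width': 91.474}
z [ 0.053 -0.106 -0.993] y [ 0.723  0.69  -0.035] x [-0.689  0.716 -0.113]
lean deg 6.8 side 0.7
turn to y||yd 22.9
shift tool [158.6 169.1  13.4] dist 232.2
```

Emit:
play_rows:
  moves: [0,200,117,141,-60,0,200,117,141,-60,0,200,117,141,-60,0,200,117,141,-60,0,200,117,141,-60,0,200,117,141,-60,0,200,117,141,-60,0,200,117,141,-60]

```text
time: 5.1
tool_pos: [340.2, 130.5, 218.0]
tcp_rot: [-3.029, 0.026, -2.944]
contact_force: [-0.2, -0.4, -0.1]
grip_width: 92.2
```

Emit:
play_rows:
  moves: [0,0,0,0,-60,0,0,0,0,-60,0,0,0,0,-60,0,0,0,0,-60,0,0,0,0,-60,0,0,0,0,-60,0,0,0,0,-60,0,0,0,0,-60]

```text
time: 5.77
tool_pos: [342.7, 128.3, 220.7]
tcp_rot: [-3.053, -0.078, -1.952]
contact_force: [-0.1, -0.2, -0.7]
grip_width: 91.6
```

```bash
python3 go.py 340 130 220
```

```text
{'time': 5.767, 'joint_positions': [0.242, 0.075, 1.964, -0.131, 1.079, -2.461], 'tool_pos': [342.704, 128.327, 220.726], 'contact_force': [-0.144, -0.156, -0.687], 'grip_width': 91.577}
z [ 0.053 -0.105 -0.993] y [-0.927  0.364 -0.088] x [-0.371 -0.925  0.078]
lean deg 6.7 side 0.7
turn to y||yd 137.5
shift tool [-0.6  3.2  0.4] dist 3.3
```

Emit:
play_rows:
  moves: [0,0,0,0,-60,0,0,0,0,-60,0,0,0,0,-60,0,0,0,0,-60,0,0,0,0,-60,0,0,0,0,-60,0,0,0,0,-60,0,0,0,0,-60]

```text
time: 6.43
tool_pos: [323.5, 167.6, 207.5]
tcp_rot: [3.136, -0.209, -1.05]
contact_force: [0.8, 0.5, 0.4]
grip_width: 91.8
```

```bash
python3 go.py 340 130 220
```

```text
{'time': 6.433, 'joint_positions': [0.437, 0.107, 1.984, -0.241, 1.051, -3.104], 'tool_pos': [323.479, 167.626, 207.476], 'contact_force': [0.843, 0.501, 0.365], 'grip_width': 91.845}
z [ 0.099 -0.183 -0.978] y [-0.868 -0.497  0.005] x [ 0.487 -0.849  0.208]
lean deg 11.9 side 1.6
turn to y||yd -171.2
shift tool [42.6  4.4 -3.7] dist 43.0
```

Emit:
play_rows:
  moves: [0,40,0,0,-60,0,40,0,0,-60,0,40,0,0,-60,0,40,0,0,-60,0,40,0,0,-60,0,40,0,0,-60,0,40,0,0,-60,0,40,0,0,-60]

```text
time: 7.1
tool_pos: [300.8, 164.6, 144.8]
tcp_rot: [2.966, -0.459, -0.359]
contact_force: [0.6, 0.2, 0.4]
grip_width: 91.8
```

```bash
python3 go.py 340 130 220
```

```text
{'time': 7.1, 'joint_positions': [0.68, 0.194, 2.216, -0.714, 0.79, -3.104], 'tool_pos': [300.842, 164.584, 144.768], 'contact_force': [0.598, 0.214, 0.353], 'grip_width': 91.844}
z [ 0.347 -0.317 -0.882] y [-0.418 -0.895  0.157] x [ 0.839 -0.315  0.443]
lean deg 25.4 side 13.5
turn to y||yd -136.5
shift tool [ 77.1  26.4 -41.8] dist 91.6
```

```bash
python3 go.py 340 0 280|tail -1
```

```text
shift tool [144.6 152.1 -53.5] dist 216.6
```

Emit:
play_rows:
  moves: [0,145,152,-54,0,0,145,152,-54,0,0,145,152,-54,0,0,145,152,-54,0,0,145,152,-54,0,0,145,152,-54,0,0,145,152,-54,0,0,145,152,-54,0]

```text
time: 7.77
tool_pos: [300.7, 59.7, 139.3]
tcp_rot: [2.96, -0.51, -0.372]
contact_force: [0.4, -0.3, 0.4]
grip_width: 91.7
```

```bash
python3 go.py 340 0 280
```

```text
{'time': 7.767, 'joint_positions': [0.396, 0.095, 2.413, -0.95, 0.606, -3.105], 'tool_pos': [300.72, 59.721, 139.276], 'contact_force': [0.412, -0.319, 0.417], 'grip_width': 91.723}
z [ 0.381 -0.343 -0.858] y [-0.44  -0.884  0.158] x [ 0.813 -0.317  0.488]
lean deg 28.0 side 15.3
turn to y||yd -138.2
shift tool [119.6  57.7 -85.4] dist 157.8
```

```bash
python3 go.py 400 20 300|tail -1
```

```text
shift tool [171.8  16.8 -86.5] dist 193.0
```

Emit:
play_rows:
  moves: [0,172,17,-86,0,0,172,17,-86,0,0,172,17,-86,0,0,172,17,-86,0,0,172,17,-86,0,0,172,17,-86,-15,0,172,17,-86,-30,0,172,17,-86,-40]

```text
time: 8.43
tool_pos: [315.6, 110.9, 158.7]
tcp_rot: [2.761, -0.553, -0.08]
contact_force: [0.4, 0.9, -0.1]
grip_width: 91.8
```

```bash
python3 go.py 400 20 300
```

```text
{'time': 8.433, 'joint_positions': [0.647, 0.175, 2.308, -0.996, 0.799, -3.105], 'tool_pos': [315.577, 110.89, 158.665], 'contact_force': [0.395, 0.937, -0.145], 'grip_width': 91.833}
z [ 0.457 -0.409 -0.79 ] y [-0.268 -0.91   0.316] x [ 0.848 -0.068  0.525]
lean deg 34.6 side 19.6
turn to y||yd -126.7
shift tool [152.  104.7 -35.9] dist 188.1
```

Run:
```python
from h import *
xd=np.array([.355,-.935,0]);yd=np.array([.935,.355,0]);out=-xd
K=np.array([590,-10.5,165.])
o=bot.get_obs();R=Rn.from_euler("xyz",o["tcp_rot"]).as_matrix();z=R[:,2]
y=yd-(yd@z)*z;y/=np.linalg.norm(y);x=np.cross(y,z)
print(x,y,z)
for off in(0,5,8):
    G=K+out*off
    for sx in(-1,1):
        for sy in(-1,1):
            for b in(47,100):
                p=G-z*b+x*sx*37.5+y*sy*95-K; print(off,b,sx,sy,"out",(p@out+50).round(),"along",(p@yd).round(),"z",(p[2]+165).round())
    for sx in(-1,1):
        for sy in(-1,1):
            p=G+z*19+x*sx*9.5+y*sy*41-K;print("tip",off,(p@out+50).round(),(p@yd).round(),(p[2]+165).round())
t=K-3*z; print("tcp grasp",t,"pre80",t-80*z)
```

```text
[-0.29226389  0.76976546 -0.56748828] [0.84024045 0.49006716 0.2320133 ] [ 0.45670319 -0.4090175  -0.79001701]
0 47 -1 -1 out 30.0 along -104.0 z 201.0
0 100 -1 -1 out 58.0 along -119.0 z 243.0
0 47 -1 1 out 60.0 along 78.0 z 245.0
0 100 -1 1 out 89.0 along 63.0 z 287.0
0 47 1 -1 out 91.0 along -104.0 z 159.0
0 100 1 -1 out 120.0 along -119.0 z 201.0
0 47 1 1 out 122.0 along 78.0 z 203.0
0 100 1 1 out 151.0 along 63.0 z 245.0
tip 0 25.0 -34.0 146.0
tip 0 38.0 45.0 165.0
tip 0 41.0 -34.0 135.0
tip 0 54.0 45.0 154.0
5 47 -1 -1 out 35.0 along -104.0 z 201.0
5 100 -1 -1 out 63.0 along -119.0 z 243.0
5 47 -1 1 out 65.0 along 78.0 z 245.0
5 100 -1 1 out 94.0 along 63.0 z 287.0
5 47 1 -1 out 96.0 along -104.0 z 159.0
5 100 1 -1 out 125.0 along -119.0 z 201.0
5 47 1 1 out 127.0 along 78.0 z 203.0
5 100 1 1 out 156.0 along 63.0 z 245.0
tip 5 30.0 -34.0 146.0
tip 5 43.0 45.0 165.0
tip 5 46.0 -34.0 135.0
tip 5 59.0 45.0 154.0
8 47 -1 -1 out 38.0 along -104.0 z 201.0
8 100 -1 -1 out 66.0 along -119.0 z 243.0
8 47 -1 1 out 68.0 along 78.0 z 245.0
8 100 -1 1 out 97.0 along 63.0 z 287.0
8 47 1 -1 out 99.0 along -104.0 z 159.0
8 100 1 -1 out 128.0 along -119.0 z 201.0
8 47 1 1 out 130.0 along 78.0 z 203.0
8 100 1 1 out 159.0 along 63.0 z 245.0
tip 8 33.0 -34.0 146.0
tip 8 46.0 45.0 165.0
tip 8 49.0 -34.0 135.0
tip 8 62.0 45.0 154.0
tcp grasp [588.62989042  -9.2729475  167.37005103] pre80 [552.09363494  23.44845262 230.57141185]
```

```bash
python3 go.py 523 53 278|tail -1
```

```text
shift tool [242.5  34.8  24.1] dist 246.2
```

Emit:
play_rows:
  moves: [0,242,35,24,53,0,242,35,24,53,0,242,35,24,53,0,242,35,24,53,0,242,35,24,53,0,242,35,24,53,0,242,35,24,53,130,242,35,24,53]

```text
time: 9.1
tool_pos: [524.1, 50.7, 278.6]
tcp_rot: [-2.851, -0.601, -1.215]
contact_force: [-0.2, 1.4, -0.6]
grip_width: 88.7
```

```bash
python3 go.py 550 28 231
```

```text
{'time': 9.1, 'joint_positions': [0.235, 0.192, 1.829, -0.734, 0.852, -2.931], 'tool_pos': [524.065, 50.745, 278.597], 'contact_force': [-0.176, 1.413, -0.569], 'grip_width': 88.684}
z [ 0.457 -0.409 -0.79 ] y [-0.842 -0.485 -0.236] x [ 0.287 -0.773  0.566]
lean deg 34.6 side 19.7
turn to y||yd 179.6
shift tool [-1.9  0.4 58.8] dist 58.8
```

Emit:
play_rows:
  moves: [130,0,0,20,0,130,0,0,20,0,130,0,0,20,0,130,0,0,20,0]

```text
time: 9.43
tool_pos: [530.8, 43.6, 261.7]
tcp_rot: [-2.86, -0.603, -1.203]
contact_force: [-0.3, 0.1, -0.1]
grip_width: 62.7
```

Run:
```python
from h import *
o=bot.get_obs();w=bot.capture("wrist");s=bot.capture("scene")
print(o["tool_pos"],o["grip_width"])
cv2.imwrite("pics/w1.png",w["color"][:,:,::-1]);cv2.imwrite("pics/s1.png",s["color"][:,:,::-1])
np.savez("w1.npz",p=o["tool_pos"],r=o["tcp_rot"])
```

```text
[530.78853971  43.58989044 261.66487453] 62.742250492684974
```

View pics/w1.png

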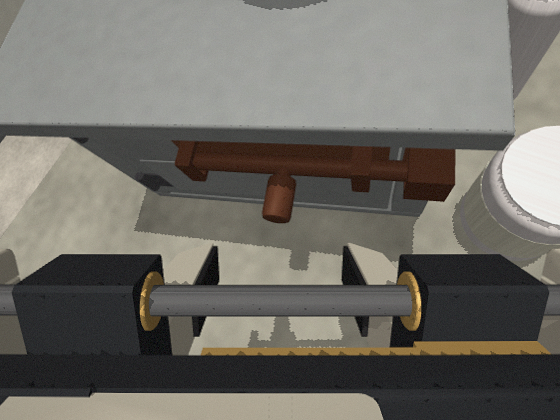

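View pics/s1.png

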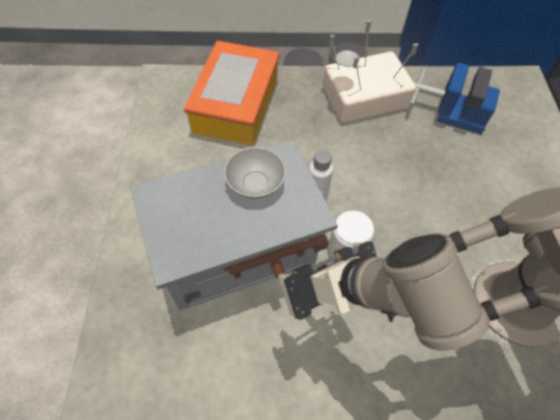

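Run:
```python
from h import *
d=np.load("w1.npz");w=bot.capture("wrist")
T=np.eye(4);T[:3,:3]=Rn.from_euler("xyz",d["r"]).as_matrix();T[:3,3]=d["p"];W=T@np.array(w["T_tool_cam"])
K=np.array([590,-10.5,165.]);xd=np.array([.355,-.935,0]);yd=np.array([.935,.355,0])
im=w["color"].astype(int);m=((im[:,:,0]>im[:,:,2]*1.6)&(im[:,:,0]>50)).astype(np.uint8)
print("mask rows", [(v,np.flatnonzero(m[v,240:320])[[0,-1]]+240) for v in range(172,226,4) if m[v,240:320].any()])
for uv in[(277,211),(278.5,197),(281,183)]:
    o,r=ray(w,uv,W);p=o+r*(165-o[2])/r[2];q=p-K;print(uv,p.round(1),"along",(q@yd).round(1),"out",(50-q@xd).round(1))
# project predicted knob ends and edges
c=np.linalg.inv(W)
for out in(30,50,66):
    p=K-xd*(out-50);e=c[:3,:3]@p+c[:3,3];e/=e[2];f=1+w["k1"]*(e[0]**2+e[1]**2);print(out,w["cx"]+w["fx"]*f*e[0],w["cy"]+w["fy"]*f*e[1])
```

```text
mask rows [(172, array([261, 319])), (176, array([271, 290])), (180, array([271, 294])), (184, array([268, 294])), (188, array([268, 293])), (192, array([267, 294])), (196, array([266, 293])), (200, array([265, 293])), (204, array([265, 292])), (208, array([264, 292])), (212, array([263, 290])), (216, array([264, 289]))]
(277, 211) [587.6  -3.2 165. ] along 0.4 out 57.7
(278.5, 197) [592.6 -14.  165. ] along 1.2 out 45.8
(281, 183) [596.9 -25.5 165. ] along 1.2 out 33.6
30 283.05443641006144 179.08751607359397
50 279.0483321907722 201.99318405308065
66 275.7158266972511 221.04839391282732
```

```bash
python3 go.py 590 -10 167.4
```

```text
{'time': 9.583, 'joint_positions': [0.215, 0.218, 1.846, -0.756, 0.808, -2.92], 'tool_pos': [530.991, 43.826, 262.33], 'contact_force': [-0.886, 0.026, 0.379], 'grip_width': 50.771}
z [ 0.457 -0.408 -0.791] y [-0.839 -0.493 -0.231] x [ 0.295 -0.769  0.567]
lean deg 34.5 side 19.6
turn to y||yd -179.8
shift tool [  4.9  -1.1 124. ] dist 124.1
```

Emit:
play_rows:
  moves: [130,5,-1,30,0,130,5,-1,60,0,130,5,-1,85,0,130,5,-1,105,0,130,5,-1,115,0,130,5,-1,124,0,130,5,-1,124,0]

```text
time: 10.17
tool_pos: [591.6, -10.1, 167.2]
tcp_rot: [-2.855, -0.603, -1.204]
contact_force: [4.1, 1.6, -0.1]
grip_width: 44.8
```

```bash
python3 go.py 590 -10 167.4;python3 - <<'E'
from h import *
w=bot.capture("wrist");cv2.imwrite("pics/w2.png",w["color"][:,:,::-1])
E
```

```text
{'time': 10.167, 'joint_positions': [0.074, 0.42, 1.866, -0.948, 0.572, -2.778], 'tool_pos': [591.573, -10.103, 167.164], 'contact_force': [4.13, 1.577, -0.063], 'grip_width': 44.838}
z [ 0.459 -0.407 -0.79 ] y [-0.838 -0.493 -0.233] x [ 0.295 -0.769  0.567]
lean deg 34.5 side 19.8
turn to y||yd -179.8
shift tool [-0.4  1.2 -0.9] dist 1.6
```

View pics/w2.png

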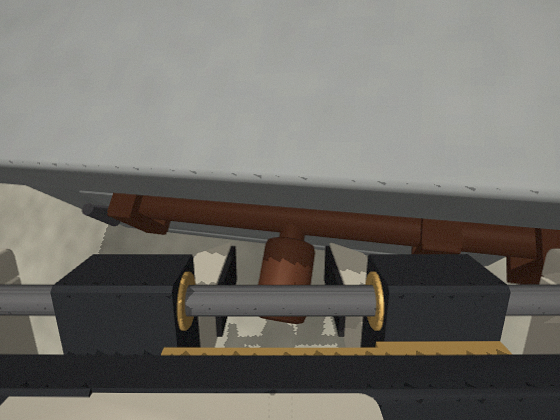

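Emit:
play_rows:
  moves: [255,0,0,0,0,255,0,0,0,0,255,0,0,0,0,255,0,0,0,0,255,0,0,0,0]

```text
time: 10.63
tool_pos: [590.5, -9.9, 167.9]
tcp_rot: [-2.855, -0.603, -1.205]
contact_force: [6.5, 1.7, -0.5]
grip_width: 25.7
```

```bash
cat > k.py <<'E'
from h import *
o=bot.get_obs();R=Rn.from_euler("xyz",o["tcp_rot"]).as_matrix()
xd=np.array([.355,-.935,0]);yd=np.array([.935,.355,0])
K=np.array([592.7,-14.8,165]);p=o["tool_pos"]+3*R[:,2]-K
print("t",o["time"].round(2) if hasattr(o["time"],"round") else o["time"],"along",(p@yd).round(1),"out",(50-p@xd).round(1),"dz",p[2].round(1),"F along/out/z",(o["contact_force"]@yd).round(1),(-o["contact_force"]@xd).round(1),o["contact_force"][2].round(1),"w",np.round(o["grip_width"],1),"j",o["joint_positions"].round(2),"yd in tool",(R.T@yd).round(3),"out in tool",(R.T@-xd).round(3))
E
python3 k.py
```

```text
t 10.6333 along 0.6 out 53.7 dz 0.5 F along/out/z 6.7 -0.7 -0.5 w 25.7 j [ 0.07  0.42  1.87 -0.95  0.57 -2.78] yd in tool [ 0.002 -0.959  0.284] out in tool [-0.824 -0.163 -0.544]
```

Emit:
play_rows:
  moves: [255,0,-4,1,0,255,0,-8,2,0,255,0,-12,3.5,0,255,0,-14,4,0,255,0,-14,4,0]

```text
time: 11.05
tool_pos: [602.9, -5.5, 167.7]
tcp_rot: [-2.859, -0.604, -1.206]
contact_force: [-3.5, -0.4, 5.6]
grip_width: 25.6
```

```bash
python3 k.py
```

```text
t 11.05 along 13.7 out 53.4 dz 0.4 F along/out/z -3.4 0.9 5.6 w 25.6 j [ 0.08  0.44  1.83 -0.92  0.59 -2.8 ] yd in tool [ 0.002 -0.96   0.28 ] out in tool [-0.823 -0.16  -0.545]
```

Emit:
play_rows:
  moves: [255,0,-4,1,0,255,0,-8,2,0,255,0,-11,3,0,255,0,-11,3,0]

```text
time: 11.38
tool_pos: [608.7, -3.6, 167.0]
tcp_rot: [-2.871, -0.605, -1.206]
contact_force: [-27.0, -0.9, 18.1]
grip_width: 25.3
```

```bash
python3 k.py
```

```text
t 11.3833 along 19.7 out 53.1 dz -0.4 F along/out/z -25.6 8.7 18.1 w 25.3 j [ 0.09  0.45  1.8  -0.91  0.62 -2.81] yd in tool [ 0.001 -0.963  0.269] out in tool [-0.823 -0.154 -0.547]
```

Emit:
play_rows:
  moves: [255,0,6,-1.5,0,255,0,12,-3.5,0,255,0,17,-5,0,255,0,22,-6.5,0,255,0,24,-7,0,255,0,24,-7,0]

```text
time: 11.88
tool_pos: [592.3, -9.7, 167.4]
tcp_rot: [-2.854, -0.603, -1.206]
contact_force: [12.5, -0.8, -6.0]
grip_width: 25.2
```

```bash
python3 k.py
```

```text
t 11.8833 along 2.3 out 53.3 dz 0.1 F along/out/z 11.4 -5.1 -6.0 w 25.2 j [ 0.07  0.42  1.86 -0.94  0.57 -2.78] yd in tool [ 0.002 -0.959  0.285] out in tool [-0.824 -0.163 -0.543]
```

Emit:
play_rows:
  moves: [255,0,2,-0.5,0,255,0,4,-1,0,255,0,4,-1,0]

```text
time: 12.13
tool_pos: [591.5, -9.8, 167.7]
tcp_rot: [-2.847, -0.602, -1.206]
contact_force: [28.5, 0.5, -16.3]
grip_width: 25.2
```

```bash
python3 k.py
```

```text
t 12.1333 along 1.6 out 53.5 dz 0.4 F along/out/z 26.8 -9.7 -16.3 w 25.2 j [ 0.07  0.42  1.87 -0.95  0.56 -2.77] yd in tool [ 0.002 -0.957  0.291] out in tool [-0.825 -0.166 -0.541]
```

Emit:
play_rows:
  moves: [255,0,-6,1.5,0,255,0,-12,3.5,0,255,0,-18,5,0,255,0,-24,7,0,255,0,-29,8.5,0,255,0,-33,9.5,0,255,0,-35,10,0,255,0,-35,10,0]

```text
time: 12.8
tool_pos: [617.6, -0.2, 167.3]
tcp_rot: [-2.866, -0.604, -1.206]
contact_force: [-18.2, -2.5, 12.4]
grip_width: 25.2
```

```bash
python3 k.py
```

```text
t 12.8 along 29.3 out 53.2 dz -0.1 F along/out/z -17.9 4.1 12.4 w 25.2 j [ 0.09  0.46  1.78 -0.9   0.62 -2.82] yd in tool [ 0.001 -0.962  0.273] out in tool [-0.823 -0.156 -0.546]
```

Emit:
play_rows:
  moves: [255,0,6,-1.5,0,255,0,12,-3.5,0,255,0,17,-5,0,255,0,21,-6,0,255,0,25,-7,0,255,0,26,-7.5,0,255,0,26,-7.5,0]

```text
time: 13.38
tool_pos: [600.1, -6.6, 167.7]
tcp_rot: [-2.848, -0.602, -1.205]
contact_force: [27.5, -2.1, -15.1]
grip_width: 25.8
```

```bash
python3 k.py
```

```text
t 13.3833 along 10.7 out 53.4 dz 0.4 F along/out/z 25.0 -11.7 -15.1 w 25.8 j [ 0.08  0.43  1.85 -0.94  0.57 -2.79] yd in tool [ 0.002 -0.957  0.291] out in tool [-0.824 -0.167 -0.541]
```

Emit:
play_rows:
  moves: [255,0,-6,1.5,0,255,0,-12,3.5,0,255,0,-18,5,0,255,0,-24,7,0,255,0,-29,8.5,0,255,0,-33,9.5,0,255,0,-36,10.5,0,255,0,-36,10.5,0]

```text
time: 14.05
tool_pos: [627.4, 3.6, 167.2]
tcp_rot: [-2.866, -0.604, -1.205]
contact_force: [-17.4, -2.0, 14.0]
grip_width: 25.0
```

```bash
python3 k.py
```

```text
t 14.05 along 39.8 out 53.2 dz -0.2 F along/out/z -17.0 4.3 14.0 w 25.0 j [ 0.1   0.48  1.75 -0.88  0.63 -2.83] yd in tool [ 0.002 -0.962  0.274] out in tool [-0.823 -0.157 -0.546]
```

Third jam at about 39; work back again.

Emit:
play_rows:
  moves: [255,0,6,-1.5,0,255,0,12,-3.5,0,255,0,17,-5,0,255,0,21,-6,0,255,0,25,-7,0,255,0,26,-7.5,0,255,0,26,-7.5,0]

```text
time: 14.63
tool_pos: [605.7, -4.6, 167.4]
tcp_rot: [-2.857, -0.603, -1.205]
contact_force: [3.7, -0.4, 0.9]
grip_width: 25.6
```

```bash
python3 k.py
```

```text
t 14.6333 along 16.6 out 53.3 dz 0.0 F along/out/z 3.3 -1.7 0.9 w 25.6 j [ 0.08  0.44  1.82 -0.92  0.59 -2.8 ] yd in tool [ 0.002 -0.959  0.282] out in tool [-0.824 -0.162 -0.544]
```

Emit:
play_rows:
  moves: [255,0,-7,2,0,255,0,-14,4,0,255,0,-21,6,0,255,0,-27,8,0,255,0,-33,9.5,0,255,0,-39,11,0,255,0,-44,12.5,0,255,0,-46,13,0]

```text
time: 15.3
tool_pos: [644.5, 10.0, 166.5]
tcp_rot: [-2.873, -0.605, -1.205]
contact_force: [-37.5, -3.1, 24.1]
grip_width: 25.3
```

```bash
python3 k.py
```

```text
t 15.3 along 58.0 out 53.2 dz -0.9 F along/out/z -36.1 10.4 24.1 w 25.3 j [ 0.11  0.51  1.7  -0.86  0.66 -2.86] yd in tool [ 0.003 -0.964  0.267] out in tool [-0.823 -0.154 -0.547]
```

Emit:
play_rows:
  moves: [255,0,2,-0.5,0,255,0,3,-1,0,255,0,3,-1,0]

```text
time: 15.55
tool_pos: [644.1, 10.0, 166.8]
tcp_rot: [-2.866, -0.604, -1.204]
contact_force: [-11.9, -3.8, 8.6]
grip_width: 25.4
```

```bash
python3 k.py;python3 - <<'E'
from h import *
w=bot.capture("wrist");cv2.imwrite("pics/w3.png",w["color"][:,:,::-1])
w=bot.capture("scene");cv2.imwrite("pics/s3.png",w["color"][:,:,::-1])
E
```

```text
t 15.55 along 57.7 out 53.3 dz -0.6 F along/out/z -12.5 0.7 8.6 w 25.4 j [ 0.11  0.51  1.7  -0.86  0.65 -2.86] yd in tool [ 0.003 -0.962  0.274] out in tool [-0.823 -0.158 -0.545]
```

View pics/w3.png

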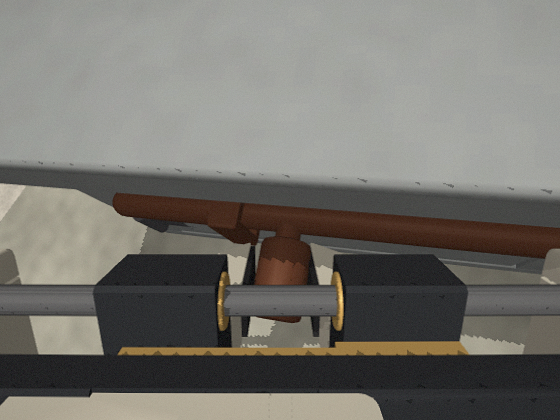

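View pics/s3.png

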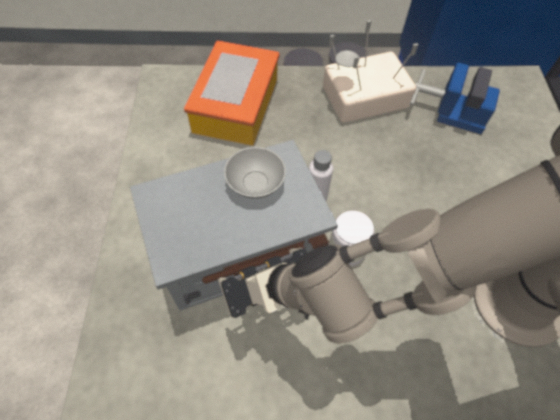

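Emit:
play_rows:
  moves: [255,-6,-4,-3,2,255,-12,-8,-6,4.5,255,-17,-12,-9,7,255,-23,-17,-12,9,255,-28,-22,-14,11.5,255,-33,-27,-16,13.5,255,-33,-27,-16,13.5]

```text
time: 16.23
tool_pos: [649.6, 56.1, 166.0]
tcp_rot: [-2.725, -0.522, -1.469]
contact_force: [-11.6, -2.1, 5.0]
grip_width: 26.8
```

```bash
python3 k.py;python3 - <<'E'
from h import *
w=bot.capture("wrist");cv2.imwrite("pics/w4.png",w["color"][:,:,::-1])
E
```

```text
t 16.2333 along 79.1 out 94.5 dz -1.3 F along/out/z -11.6 2.2 5.0 w 26.8 j [ 0.19  0.54  1.65 -0.84  0.72 -2.58] yd in tool [-0.223 -0.936  0.273] out in tool [-0.838  0.041 -0.545]
```

View pics/w4.png

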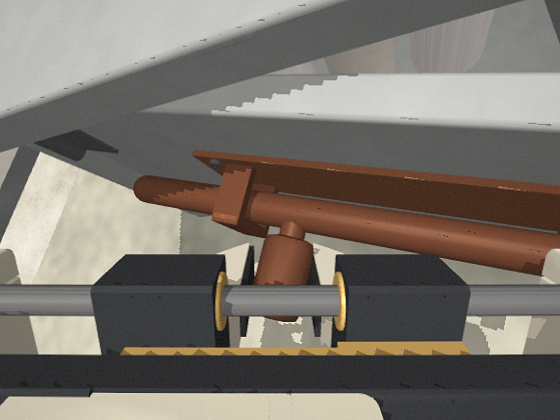

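```bash
cat > arc.py <<'E'
import sys
from h import *
o=bot.get_obs();R=Rn.from_euler("xyz",o["tcp_rot"]).as_matrix();z=R[:,2]
xd=np.array([.355,-.935,0]);yd=np.array([.935,.355,0]);out=-xd
H=np.array([802.1,11.2,165]);r=145-float(sys.argv[2]) if len(sys.argv)>2 else 148.
n=lambda f:out*np.cos(f)+yd*np.sin(f); d=lambda f:-yd*np.cos(f)+out*np.sin(f)
g=o["tool_pos"]+3*z
q=g-H; cur=np.arctan2(q@out,-q@yd)-np.arctan2(53,r); print("radius",np.hypot(q@out,q@yd).round(1),"ideal",np.hypot(53,r).round(1),"phi",cur.round(3))
for f in np.arange(cur+.07,cur+.07*8.5,.07):
    t=H+r*d(f)+53*n(f)-3*z; yy=np.cross(z,n(f));yy/=np.linalg.norm(yy)
    a=np.degrees(np.arctan2(-(yy@R[:,0]),yy@R[:,1])); a=(a+90)%180-90
    t[2]=o["tool_pos"][2]
    print(f.round(2),(R.T@(t-o["tool_pos"])).round(1),a.round(1))
E
python3 arc.py
```

```text
radius 157.4 ideal 157.2 phi 0.299
0.37 [-8.7 -6.2 -2.7] 19.2
0.44 [-17.1 -12.9  -5. ] 23.0
0.51 [-25.2 -20.1  -6.9] 26.6
0.58 [-32.9 -27.8  -8.4] 30.2
0.65 [-40.2 -36.   -9.4] 33.7
0.72 [-47.  -44.6  -9.9] 37.0
0.79 [-53.4 -53.6 -10. ] 40.4
0.86 [-59.3 -62.9  -9.5] 43.7
```

Emit:
play_rows:
  moves: [255,-9,-6,-2.5,7,255,-17,-13,-5,14,255,-25,-20,-7,20,255,-33,-28,-8.5,26,255,-40,-36,-9.5,31,255,-47,-45,-10,36,255,-53,-54,-10,40,255,-59,-63,-9.5,43]

```text
time: 16.95
tool_pos: [694.1, 129.1, 165.1]
tcp_rot: [-2.5, -0.128, -2.152]
contact_force: [-18.3, -4.4, 6.1]
grip_width: 23.3
```

```bash
python3 arc.py; python3 k.py;python3 - <<'E'
from h import *
w=bot.capture("wrist");cv2.imwrite("pics/w5.png",w["color"][:,:,::-1])
E
```

```text
radius 158.1 ideal 157.2 phi 0.849
0.92 [-10.3  -3.9   1.3] 3.3
0.99 [-20.5  -7.8   2.5] 6.5
1.06 [-30.4 -12.2   4.2] 9.7
1.13 [-40.  -17.1   6.3] 12.9
1.2 [-49.3 -22.5   8.9] 16.1
1.27 [-58.1 -28.4  11.9] 19.3
1.34 [-66.4 -34.8  15.3] 22.5
1.41 [-74.2 -41.6  19.1] 25.8
t 16.95 along 146.8 out 146.9 dz -2.3 F along/out/z -18.7 2.3 6.1 w 23.3 j [ 0.3   0.64  1.44 -0.77  0.86 -1.85] yd in tool [-0.803 -0.532  0.268] out in tool [-0.582  0.604 -0.545]
```

View pics/w5.png

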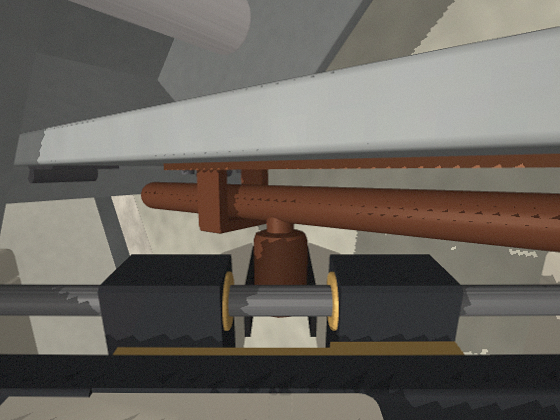

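Emit:
play_rows:
  moves: [255,-10,-4,1.5,3,255,-20,-8,2.5,6.5,255,-30,-12,4,10,255,-40,-17,6.5,13,255,-49,-22.5,9,16,255,-58,-28.5,12,19,255,-66,-35,15,22.5,255,-74,-41.5,19,26]

```text
time: 17.67
tool_pos: [770.6, 171.5, 164.3]
tcp_rot: [-2.51, 0.147, -2.514]
contact_force: [-22.8, 8.6, 2.8]
grip_width: 22.5
```

```bash
python3 arc.py; python3 k.py;python3 - <<'E'
from h import *
w=bot.capture("wrist");cv2.imwrite("pics/w6.png",w["color"][:,:,::-1])
w=bot.capture("scene");cv2.imwrite("pics/s6.png",w["color"][:,:,::-1])
E
```

```text
radius 161.9 ideal 157.2 phi 1.403
1.47 [-7.7 -6.8  6.4] 2.9
1.54 [-17.  -10.6  10.9] 6.3
1.61 [-25.9 -14.9  15.7] 9.7
1.68 [-34.3 -19.8  20.8] 13.3
1.75 [-42.2 -25.2  26.2] 16.9
1.82 [-49.6 -31.1  31.9] 20.6
1.89 [-56.4 -37.4  37.7] 24.5
1.96 [-62.6 -44.2  43.8] 28.4
t 17.6667 along 233.3 out 159.4 dz -3.1 F along/out/z -18.3 16.1 2.8 w 22.5 j [ 0.32  0.79  1.14 -0.69  0.98 -1.51] yd in tool [-0.955 -0.128  0.269] out in tool [-0.259  0.801 -0.539]
```

View pics/w6.png

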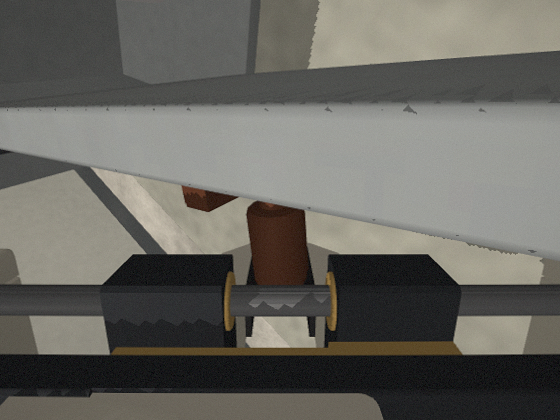

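View pics/s6.png

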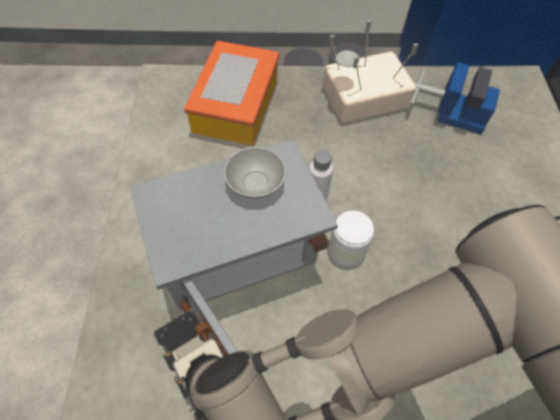

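Emit:
play_rows:
  moves: [255,-4,0,2,0,255,-4,0,2,0,140,-4,0,2,0,140,-4,0,2,0,140,-4,0,2,0,140,-4,0,2,0]

```text
time: 18.27
tool_pos: [780.7, 170.8, 167.9]
tcp_rot: [-2.498, 0.154, -2.503]
contact_force: [0.4, -0.7, -0.4]
grip_width: 40.5
```

```bash
python3 arc.py|head -1; python3 k.py;python3 - <<'E'
from h import *
w=bot.capture("wrist");cv2.imwrite("pics/w7.png",w["color"][:,:,::-1])
E
```

```text
radius 159.7 ideal 157.2 phi 1.464
t 18.2667 along 242.5 out 155.2 dz 0.5 F along/out/z 0.1 -0.8 -0.4 w 40.5 j [ 0.32  0.8   1.12 -0.69  0.98 -1.51] yd in tool [-0.951 -0.129  0.282] out in tool [-0.269  0.795 -0.544]
```

View pics/w7.png

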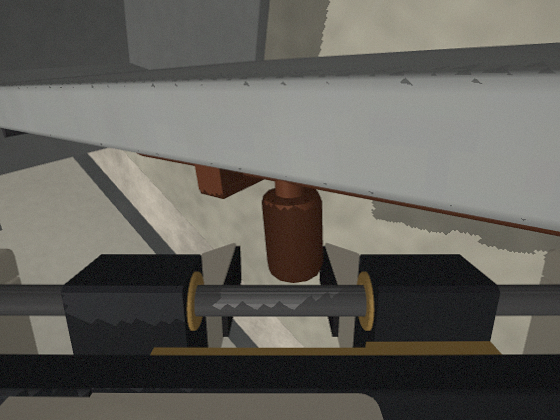

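Emit:
play_rows:
  moves: [140,-12,0,2,0,140,-24,0,4,0,140,-36,0,6,0,140,-50,0,8,0,140,-50,0,8,0]

```text
time: 18.73
tool_pos: [825.5, 197.4, 169.5]
tcp_rot: [-2.498, 0.156, -2.503]
contact_force: [1.1, 1.2, 1.0]
grip_width: 41.4
```

```bash
python3 go.py 790 190 340
python3 - <<'E'
from h import *
w=bot.capture("wrist");cv2.imwrite("pics/w8.png",w["color"][:,:,::-1])
E
```

```text
{'time': 18.733, 'joint_positions': [0.331, 0.903, 0.901, -0.653, 1.076, -1.584], 'tool_pos': [825.482, 197.444, 169.484], 'contact_force': [1.076, 1.164, 0.95], 'grip_width': 41.383}
z [ 0.458 -0.408 -0.79 ] y [-0.402  0.698 -0.593] x [-0.793 -0.589 -0.156]
lean deg 34.5 side 19.7
turn to y||yd 97.7
shift tool [   6.   -92.  -147.9] dist 174.3
```

View pics/w8.png

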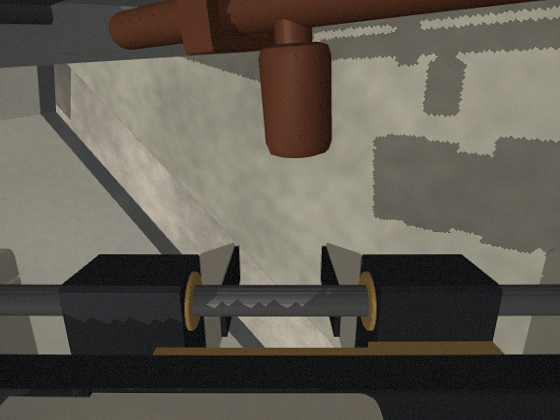

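Emit:
play_rows:
  moves: [140,-5,-20,-26,0,140,-10,-40,-53,0,140,-15,-60,-79,0,140,-20,-80,-105,0,140,-25,-100,-132,0,140,-25,-100,-132,0]

```text
time: 19.28
tool_pos: [824.6, 195.0, 348.5]
tcp_rot: [-2.492, 0.168, -2.503]
contact_force: [0.2, 0.2, 1.6]
grip_width: 41.4
```

```bash
python3 go.py 500 200 420
python3 - <<'E'
from h import *
for n in("scene","top"):
    w=bot.capture(n);cv2.imwrite(f"pics/{n}9.png",w["color"][:,:,::-1])
E
```

```text
{'time': 19.283, 'joint_positions': [0.329, 0.817, 0.602, -0.577, 1.381, -1.812], 'tool_pos': [824.643, 194.969, 348.46], 'contact_force': [0.236, 0.188, 1.622], 'grip_width': 41.446}
z [ 0.468 -0.406 -0.785] y [-0.393  0.7   -0.596] x [-0.792 -0.587 -0.168]
lean deg 34.8 side 20.5
turn to y||yd 97.1
shift tool [ 242.1   88.5 -210. ] dist 332.5
```

View pics/scene9.png

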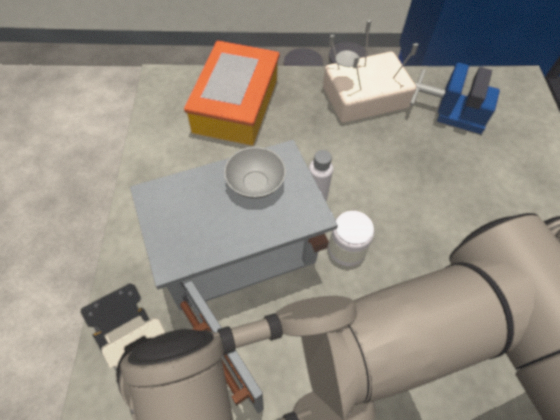

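View pics/top9.png

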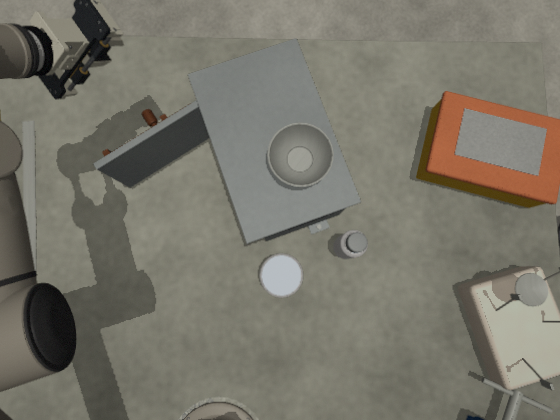

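Run:
```python
from h import *
t=bot.capture("top");H=np.array([802.1,11.2]);xd=np.array([.355,-.935]);yd=np.array([.935,.355])
E=onz(t,(97,163),224)[:2];q=E-H;print("edge",E,np.linalg.norm(q),"angle",np.arctan2(-q@xd,-q@yd))
f=np.arctan2(-q@xd,-q@yd);d=-yd*np.cos(f)-xd*np.sin(f);n=-xd*np.cos(f)+yd*np.sin(f)
for z,uv in((165,(147,113)),(165,(151,118)),(165,(155,124))):
    k=onz(t,uv,z)[:2]-H;print("knob",k@d,k@n)
x,y,w,h=80,80,150,120;cv2.imwrite("pics/t10.png",cv2.resize(t["color"][y:y+h,x:x+w,::-1],None,fx=5,fy=5,interpolation=cv2.INTER_CUBIC))
```

```text
edge [632.81118431 244.21755421] 288.02063066623504 angle 1.3053678523706533
knob 147.2566574982281 62.72908977488067
knob 146.20041469192012 47.51719137706443
knob 146.4157795866233 30.353202904367404
```

View pics/t10.png

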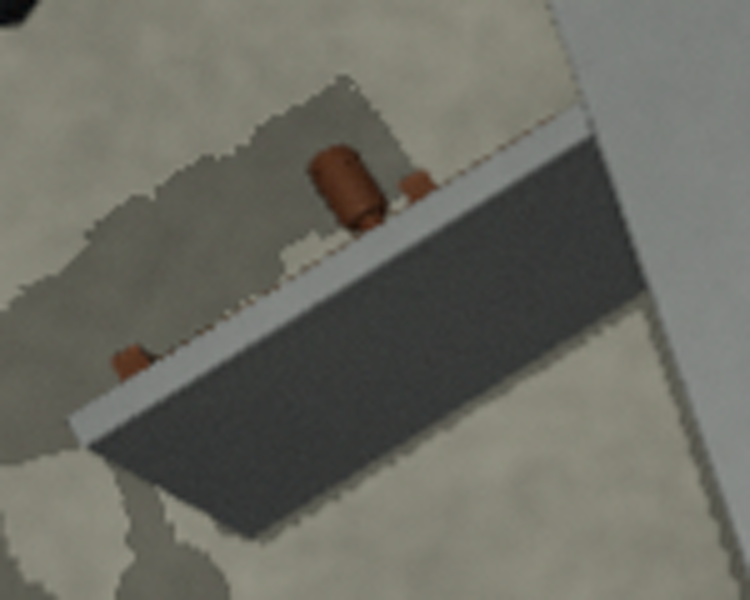

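```bash
python3 -c "
from plant import bot
o=bot.get_obs();print(o['contact_force'],abs(o['dq']).max());print(bot.close_job())"
```

```text
[-0.06822944 -0.3334492  -0.54887126] 0.035727864788745074
the job is handed in; nothing more can be done
None
```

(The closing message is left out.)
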